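# Draw the die insert with a threaded puller

### The job

The die insert sits flush in its steel bolster with nothing to grip. Take the round-knobbed puller from the wooden stand, thread it into the tapped hole in the die's back until its collar is home, draw the die straight up out of the bolster and stand it upright in the cork-floored tray, with the puller left screwed in. Do not drop it, and leave everything else where it is.

Things in the scene. Friction and masses are not known exactly. Their poses are not given: they have to be found in the camera images.
- bolster: fixed dark steel block, 92 x 92 mm, its top 54 mm above the bench, on a bolted foot 84 x 164 x 14 mm. A vertical 49.5 mm square pocket, 40 mm deep, opens in the middle of its top. Origin: centre of the underside; z up, x and y along the block's sides. Spring plungers in the pocket wall press on the die: it takes 10 to 15 N, its weight included, to draw it
- die: bright steel square die insert, 48 x 48 x 40 mm, 0.4 to 0.6 kg, seated in the bolster's pocket with 0.75 mm play all round, its top flush with the bolster's. Origin: centre of its underside; z up. In the middle of its top is a blind tapped hole, 26 mm wide and 29 mm deep, with a coarse two-start right-hand thread of 20 mm lead, 17 mm clear between the ridges
- die_top (a point): centre of the die's top face, on the axis of the tapped hole, 40 mm above the die's origin. The thread starts are not marked: where they catch has to be felt
- puller: steel rod, 112 mm long, 0.26 kg, upright. Origin: centre of its lower end; z along the rod to the knob. From below: a tapered pilot nose 15.6 mm wide, 11 mm long; a coarse two-start right-hand thread, 23 mm over the ridges; a collar at z = 26 to 34 mm, 34 mm wide; an 18 mm stem; a dark fluted round knob, 40 mm wide, at z = 78 to 112 mm. It hangs by its collar in one of the stand's two holes
- knob (a point): centre of the puller's knob, on its axis, 95 mm above the puller's lower end: the place to grip
- collar (a point): centre of the underside of the puller's collar, 26 mm above its lower end. Let down into the die, the rod stops with this 4 to 14 mm above the die's top, its thread resting on the die's, depending on how it is turned; turned clockwise (seen from above) it then screws down 20 mm per turn until the collar is tight on the die's top, and then carries the die
- tool_stand: fixed dark wooden block, 64 x 150 x 52 mm, with two 28 mm holes, 30 mm deep, 40 mm either side of its centre along its y. Origin: centre of the underside, z up. One hole holds the puller, the other the drift; which is which varies
- drift: plain steel drift, 84 mm long, 23 mm wide at the top and without a knob, hanging by its collar in the other hole of the stand; to be left there. Origin: centre of its lower end
- die_tray: fixed shallow wooden tray, 150 x 150 mm outside and 18 mm high, 8 mm walls, cork floor 8 mm above the bench. Origin: centre of the underside, z up, x and y along its sides
- tray_floor (a point): centre of the tray's cork floor, 8 mm above the tray's origin
- chasing_hammer: bystander: hammer with a wooden handle, 218 mm, lying behind the bolster. Origin: centre of its underside
- caliper: bystander: vernier caliper, 195 mm, lying on the bench. Origin: centre of its underside
- end_nippers: bystander: red-handled nippers, 155 mm, lying on the bench. Origin: centre of its underside
- sanding_stick: bystander: flat sanding stick, 200 mm, lying on the bench. Origin: centre of its underside
Not all that is in view belongs to the job. Leave any blue look-alike of the puller alone.

How it is judged:
On the way, in this order (a step that is already met when the one before it is completed fails the run):
1. the puller is threaded into the die until its collar is home (within 2.5 mm of the die's top, on its axis), the die still seated in the bolster (z of collar in the frame of die_top below 0.0025 m and horizontal distance between collar and die_top below 0.003 m and distance of die from where it was at the start of the episode below 0.006 m), for 0.2 s.
2. the die is drawn straight up, clear of the bolster, hanging upright on the puller (z of die in the frame of bolster above 0.056 m and z of collar in the frame of die_top below 0.005 m and angle between die's own z axis and vertical below 0.2 rad), for 0.1 s.
At the end, for the whole second after the job is handed in: the die stands upright (within 0.08 rad) and at rest on the tray's cork floor (its underside within 4 mm of the floor, its centre within 50 mm of the tray's centre along each side), the puller still screwed into it (collar within 5 mm of the die's top and 4 mm of its axis) and released (z of die in the frame of tray_floor between -0.004 and 0.004 m and x of die in the frame of tray_floor between -0.05 and 0.05 m and y of die in the frame of tray_floor between -0.05 and 0.05 m and angle between die's own z axis and vertical below 0.08 rad and z of collar in the frame of die_top below 0.005 m and horizontal distance between collar and die_top below 0.004 m and linear speed of die below 0.02 m/s and linear speed of puller below 0.03 m/s); the robot touches nothing.
It fails at once if the die was dropped: moving faster than 0.4 m/s while the fingers do not hold the puller (linear speed of die above 0.4 m/s and contact force between the fingers and puller below 0.5 N).
It fails at once if the drift was pulled out or pushed about (over 30 mm) (distance of drift from where it was at the start of the episode above 0.03 m).
It fails at once if a bystander was pushed away (over 40 mm) (distance of any of chasing_hammer, caliper, end_nippers, sanding_stick from where it was at the start of the episode above 0.04 m).
It also fails if it takes over 72 s, if anything falls off the work surface, if the arm or the gripper's body presses on something with over 40 N, if the wrist force passes 120 N, or if a joint passes its speed limit or range.

### The arm

A 7-joint arm with a two-finger parallel gripper is mounted at the origin on a cart in front of the work surface, level with it; the furniture and walls round the work are solid. World frame = base frame: x ahead of the robot, y to its left, z up, the work surface at z = 0. Lengths are in m, angles in rad, forces in N, time in s.
With the tool pointing down it reaches from about 0.425 to 0.975 m from the base axis. Payload 16.7 kg.
Tool frame: the origin (TCP) lies between the finger pads; the fingertips stand 22 mm ahead of it and the grasp point (between the pads) lies 3 mm ahead of it; z points along the fingers, y is the line along which they close (so a half turn about z gives the same grasp; the last joint's range is limited). The gripper opens to 85 mm and grips with 20 to 120 N. Pads are 22 mm wide; open, the fingers measure 114 mm over their backs; the gripper's body (76 mm by 85 mm) begins 54 mm behind the grasp point. The pads swing forward as they close: fully open they stand 13 mm farther back than shut.
Start: joints at [-1.379, 0.426, 0.074, 1.606, -0.034, 1.111, -0.067], TCP at [0.226, 0.636, 0.253] pointing down, gripper open.
Joint ranges: [-2.85, 2.85], [-0.5, 2.14], [-1.23, 1.37], [0.21, 2.46], [-1.02, 4.16], [0.16, 2.05], [-2.73, 2.73]. Speed limits (rad/s): [1.89, 1.89, 2.39, 2.39, 3.01, 3.01, 3.01].

### API

Orientations are given as a rotation vector (axis times angle).
In Python, from station import arm, cams gives the robot as it stands.
- The arm moves only by the tool move_arm, never from a script. Its argument "moves" is text: rows parted by semicolons, each of 7 numbers parted by spaces: the shift along the tool's x, y, z scaled (see below), then the turn, a rotation vector about the tool's x, y, z scaled (see below), then the opening, from 0 (shut) to 1 (fully open). A call has 1 to 8 rows; each row shifts and turns the commanded pose from where the row before left it, along the tool's axes as they then stand; what a row does not reach is not made up. The controller multiplies each number of a shift by 40 mm and each number of a turn by 10 degrees. A row lasts 1/8 s, in which the tool goes at most 62.5 mm and 10.7 degrees, less where a joint would pass 70% of its speed; a pose out of reach is approached as far as the arm can. A call with a number of a shift or a turn outside -1 to 1 is refused whole. A call with a gripper value outside its range is refused whole. The fingers move at their own pace and stop on an object; "force" is the grip in N (left out, the last holds). Time passes only in rows, so rows that do not move let the fingers close. It gives the time, the measured TCP pose, the force, the opening and the grip force at its end, in the units of the state.
- arm.state(): the state, without advancing time (a new reading comes with each control period).
- cams.capture(name): name is "side" or "top"; returns a dict with "color" (384x512x3 uint8, blue, green, red), "fx", "fy", "cx", "cy" (pixels), "R" (3x3) and "t" (3): a world point X has camera coordinates R X + t. Camera axes: x right, y down, z forward; pixel columns grow to the right and rows downward; lengths in m; the calibration is good to about 2 mm. A picture is of the moment at which its call begins. There is no depth.
- arm.job_done(): hands the job in; it is judged then, once.
The state is a dict: "clock": time; "qpos": joint angles; "joint_velocities": joint speeds; "joint_efforts": joint torques, N m; "position": TCP position; "ee_rot": TCP orientation; "contact_force": force on the tool from outside, world axes, zero at the start; "wrist_torque": the same for the moment, N m; "opening": finger opening in m; "grip_force": force on a finger pad.
Only numpy, scipy, OpenCV 4.12 (cv2) and the standard library are available. Lean on these libraries where they do the work, as an engineer would, in place of code of your own. Each camera call takes 0.05 s, during which the arm holds its last target. There are 200 camera calls.

## Working session

There is one attempt and no reset: what is moved stays moved. The work goes in short steps, Python scripts to look and compute and a tool call to move; the robot and the scene stay as the last step left them, time stands still between calls to the robot, and variables do not carry over. Pictures are saved under pics/ and viewed, at most 10 in all, crops included, and the job is handed in when it is done.

Besides the shell and the picture viewer there is one more tool, called after "Emit:" by a JSON object that holds its "method" and its "body". move_arm: Moves the arm, as the interface text tells. Its arguments: {"type":"object","properties":{"moves":{"type":"string"},"force":{"type":"number"}},"required":["moves"]}

```bash
mkdir -p pics && cat > h.py <<'E'
import numpy as np, cv2
from station import arm, cams
def ray(c,u,v):
    R=np.array(c["R"]);t=np.array(c["t"])
    d=R.T@np.array([(u-c["cx"])/c["fx"],(v-c["cy"])/c["fy"],1.]);return -R.T@t,d
def onz(c,u,v,z):
    o,d=ray(c,u,v);return o+d*(z-o[2])/d[2]
def proj(c,X):
    p=np.array(c["R"])@np.array(X)+np.array(c["t"]);return np.array([c["fx"]*p[0]/p[2]+c["cx"],c["fy"]*p[1]/p[2]+c["cy"]])
E
python3 - <<'E'
from h import *
ims=[]
for n in("top","side"):
    c=cams.capture(n);cv2.imwrite(f"pics/{n}0.png",c["color"]);print(n,-np.array(c["R"]).T@c["t"],np.array(c["R"]).round(2).tolist(),c["fx"])
s=arm.state();print(s)
E
```

```text
top [0.34028656 0.07521076 1.24543159] [[-0.01, -1.0, 0.0], [-0.99, 0.01, -0.15], [0.15, -0.01, -0.99]] 374.1559577966793
side [-0.07636226 -1.19713573  0.75989949] [[0.9, -0.43, -0.01], [-0.2, -0.39, -0.9], [0.38, 0.82, -0.43]] 486.61989306200275
{'clock': 0.1, 'qpos': array([-1.37845755,  0.42666591,  0.07385499,  1.60654933, -0.03410647,
        1.11081144, -0.06710039]), 'joint_velocities': array([ 1.32563072e-03, -1.11250152e-03,  4.14609196e-06,  1.18787522e-03,
        1.55772316e-03, -6.26485995e-04,  1.64247952e-03]), 'joint_efforts': array([ 9.22333100e-03, -9.51529098e+01,  3.77186581e+00, -4.64403749e+01,
        1.96153246e-02,  6.45046865e-03,  8.60314913e-05]), 'position': array([0.22617896, 0.63560607, 0.25268025]), 'ee_rot': array([-5.34384569e-01, -3.09568409e+00,  1.83496702e-03]), 'contact_force': array([ 0.21791944, -0.02965389, -0.80358374]), 'wrist_torque': array([ 0.04373088, -0.04867258,  0.00047461]), 'grip_force': 0.0, 'opening': 0.08553985972079106}
```

View pics/top0.png

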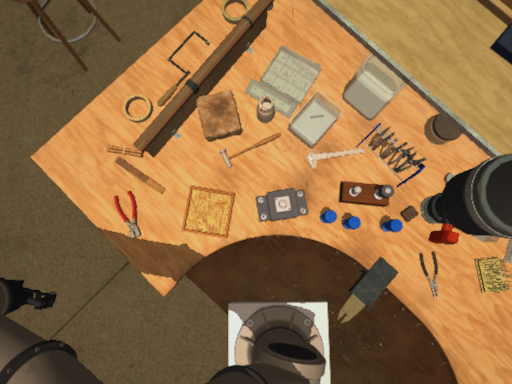

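View pics/side0.png

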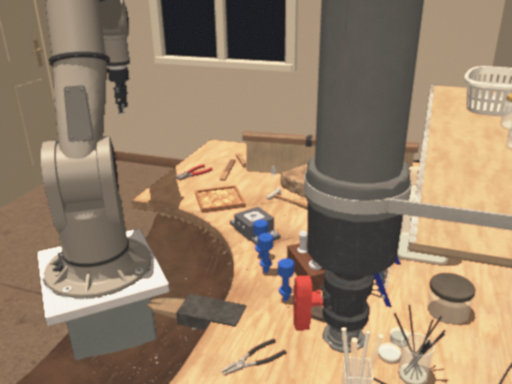

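The top view shows the stand at about (366,193), with two tools in it at (354,190) and (386,190). The bolster is at (282,204) and the tray at (210,212). Things that could be mistaken for the puller are the drift, one of those two, and the blue look-alikes at (329,216), (352,222) and (392,225). The side view is half hidden by the column.

```bash
python3 - <<'E'
from h import *
a=cv2.imread("pics/top0.png")[165:245,180:420]
b=cv2.imread("pics/side0.png")[180:300,180:420]
m=np.vstack([cv2.resize(a,None,fx=3.3,fy=3.3,interpolation=cv2.INTER_CUBIC),cv2.resize(b,None,fx=3.3,fy=2.7,interpolation=cv2.INTER_CUBIC)[:330]])
cv2.imwrite("pics/c1.png",m)
E
```

```text
(no output)
```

View pics/c1.png

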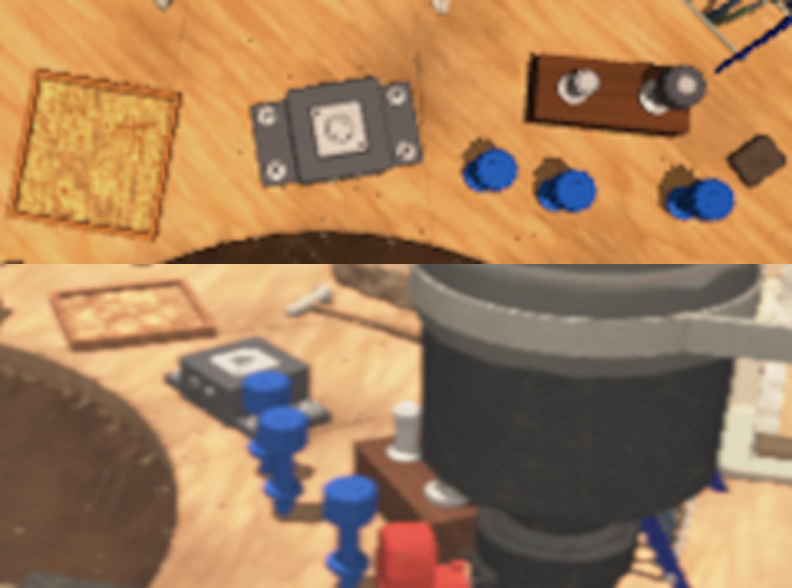

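The crop confirms it: the dark fluted knob in the stand's right-hand hole, at about (387,191), is the puller. The bright plain rod on the left, at (356,190), is the drift. The black column near (440,210) has to be avoided.

```bash
python3 - <<'E'
from h import *
c=cams.capture("top");s=cams.capture("side");im=c["color"].astype(int);hsv=cv2.cvtColor(c["color"],cv2.COLOR_BGR2HSV)
def big(mask,box):
    x0,y0,x1,y1=box;m=np.zeros(mask.shape,np.uint8);m[y0:y1,x0:x1]=mask[y0:y1,x0:x1]
    k=max(cv2.findContours(m,cv2.RETR_EXTERNAL,cv2.CHAIN_APPROX_NONE)[0],key=cv2.contourArea);return k
def show(n,k,z):
    r=cv2.minAreaRect(k);P=[onz(c,*p,z)[:2] for p in cv2.boxPoints(r)];P=np.array(P)
    e=P[1]-P[0];f=P[2]-P[1]
    print(n,"px",np.round(r[0],1),"xy",P.mean(0).round(4),"sides",np.linalg.norm(e).round(4),np.linalg.norm(f).round(4),"ang",np.degrees(np.arctan2(*e[::-1])).round(1),np.degrees(np.arctan2(*f[::-1])).round(1))
H,S,V=hsv[...,0],hsv[...,1],hsv[...,2]
show("die",big(((S<60)&(V>150)),(262,188,300,220)),.054)
show("bolster",big((S<70),(255,180,310,226)),.03)
show("knob",big(((S<70)&(V<150)),(378,180,398,200)),.138)
show("stand",big((((H<12)|(H>170))&(S>100)&(V<150)),(335,176,398,210)),.052)
show("tray",big(((H<14)&(S>110)),(175,180,240,245)),.018)
print("drift",onz(c,357,189,.11)[:2],"column foot side",onz(s,345,345,0),"col top bottom px",onz(c,430,210,.1),onz(c,445,235,.1))
print(hsv[191,387],hsv[212,184:240:6].tolist())
E
```

```text
die px [282.3 203.6] xy [ 0.4608 -0.0193] sides 0.0476 0.0474 ang -81.1 -172.0
bolster px [281.4 204.2] xy [ 0.4616 -0.0183] sides 0.1589 0.092 ang -81.0 -172.3
knob px [385.5 191. ] xy [ 0.4871 -0.3224] sides 0.0451 0.0363 ang -90.6 176.2
stand px [364.4 193.3] xy [ 0.4917 -0.2846] sides 0.0667 0.1576 ang -8.9 -97.0
tray px [207.9 211.4] xy [0.4419 0.2225] sides 0.1502 0.1523 ang -9.0 -100.7
drift [ 0.49779118 -0.24525496] column foot side [ 0.43192167 -0.5493371   0.        ] col top bottom px [ 0.43182655 -0.46919944  0.1       ] [ 0.35529571 -0.50864584  0.1       ]
[ 13  48 211] [[14, 165, 219], [21, 148, 226], [17, 164, 207], [16, 165, 207], [16, 169, 207], [17, 163, 218], [23, 146, 227], [19, 156, 223], [16, 155, 197], [18, 142, 231]]
```

```bash
cat >> h.py <<'E'
from scipy.spatial.transform import Rotation as Ro
def to(x,y,z):
    s=arm.state();R=Ro.from_rotvec(s["ee_rot"]);d=R.inv().apply(np.array([x,y,z])-s["position"])
    print("pos",s["position"].round(4),"yaw y",np.degrees(np.arctan2(*R.as_matrix()[1::-1,1])).round(2),"tilt",R.as_matrix()[:2,2].round(4),"q",s["qpos"].round(2),"F",s["contact_force"].round(1),"T",s["wrist_torque"].round(2),"grip",round(s["grip_force"],1),round(s["opening"],4),"t",s["clock"]);print("delta units",(d/.04).round(3))
E
python3 -c "
from h import *
to(.47,.25,.25)"
```

```text
pos [0.2261 0.6357 0.2529] yaw y 70.42 tilt [-0.0003 -0.0008] q [-1.38  0.43  0.07  1.61 -0.03  1.11 -0.07] F [ 0.2 -0.   0.5] T [ 0.03 -0.03 -0.01] grip 0.0 0.0854 t 0.2
delta units [-8.976 -7.042  0.078]
```

Emit:
{"method": "move_arm", "body": {"moves": "-1 -0.79 0 0 0 0 0.75;-1 -0.79 0 0 0 0 0.75;-1 -0.79 0 0 0 0 0.75;-1 -0.79 0 0 0 0 0.75;-1 -0.79 0 0 0 0 0.75;-1 -0.79 0 0 0 0 0.75;-1 -0.79 0 0 0 0 0.75;-1 -0.79 0 0 0 0 0.75"}}

```text
clock: 1.2
position: [0.4436, 0.2889, 0.2534]
ee_rot: [0.534, 3.096, 0.0]
contact_force: [0.7, 0.8, -0.3]
opening: 0.0643
grip_force: 0.0
```

```bash
python3 -c "
from h import *
to(.487,-.324,.25)"
```

```text
pos [0.4436 0.2889 0.2534] yaw y 70.42 tilt [0.0001 0.0002] q [-0.91  0.19  0.24  1.94 -0.05  1.02  0.58] F [ 0.7  0.8 -0.3] T [ 0.02 -0.08  0.  ] grip 0.0 0.0643 t 1.2
delta units [ -6.157 -14.074   0.082]
```

Emit:
{"method": "move_arm", "body": {"moves": "-0.4 -1 0 0 0 0 0.75;-0.4 -1 0 0 0 0 0.75;-0.4 -1 0 0 0 0 0.75;-0.4 -1 0 0 0 0 0.75;-0.4 -1 0 0 0 0 0.75;-0.4 -1 0 0 0 0 0.75;-0.4 -1 0 0 0 0 0.75;-0.4 -1 0 0 0 0 0.75"}}

```text
clock: 2.2
position: [0.4561, -0.0553, 0.2535]
ee_rot: [0.534, 3.096, 0.0]
contact_force: [0.5, -0.3, 0.3]
opening: 0.0641
grip_force: 0.0
```

Emit:
{"method": "move_arm", "body": {"moves": "-0.49 -1 0 0 0 0 0.75;-0.49 -1 0 0 0 0 0.75;-0.49 -1 0 0 0 0 0.75;-0.49 -1 0 0 0 0 0.75;-0.49 -1 0 0 0 0 0.75;-0.49 -1 0 0 0 0 0.75;0 0 0 0 0 0 0.75;0 0 0 0 0 0 0.75"}}

```text
clock: 3.2
position: [0.4865, -0.3191, 0.253]
ee_rot: [-0.535, -3.095, -0.0]
contact_force: [-0.1, 1.2, -0.4]
opening: 0.0639
grip_force: 0.0
```

```bash
python3 - <<'E'
from h import *
to(.487,-.324,.124)
c=cams.capture("top");s=cams.capture("side")
cv2.imwrite("pics/t2.png",np.hstack([cv2.resize(c["color"][140:260,300:460],(400,300)),cv2.resize(s["color"][150:330,220:460],(400,300))]))
E
```

```text
pos [ 0.4865 -0.3191  0.253 ] yaw y 70.4 tilt [-0.0006  0.0004] q [-0.08  0.33  0.69  1.85 -0.24  1.05  1.93] F [-0.1  1.2 -0.4] T [-0.    0.    0.02] grip 0.0 0.0639 t 3.2
delta units [-0.055 -0.111  3.225]
```

View pics/t2.png

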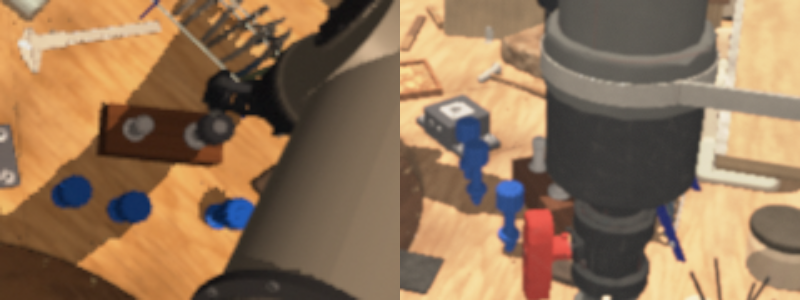

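The picture shows the gripper above and slightly behind the knob (crop (215,127)), with the column clear of it. I'm going down now.

Emit:
{"method": "move_arm", "body": {"moves": "-0.055 -0.11 0.6 0 0 0 0.75;0 0 0.65 0 0 0 0.75;0 0 0.65 0 0 0 0.75;0 0 0.65 0 0 0 0.75;0 0 0.65 0 0 0 0.75;0 0 0 0 0 0 0.75"}}

```text
clock: 4.05
position: [0.4867, -0.3229, 0.1242]
ee_rot: [-0.532, -3.094, -0.001]
contact_force: [0.5, -0.6, -0.0]
opening: 0.0643
grip_force: 0.0
```

Emit:
{"method": "move_arm", "body": {"force": 25, "moves": "0 0 0 0 0 0 0;0 0 0 0 0 0 0;0 0 0 0 0 0 0;0 0 0 0 0 0 0;0 0 0 0 0 0 0"}}

```text
clock: 4.68
position: [0.4879, -0.3247, 0.1265]
ee_rot: [0.534, 3.094, -0.0]
contact_force: [-0.8, -0.0, 8.8]
opening: 0.0393
grip_force: 25.0
```

```bash
python3 -c "
from h import *
to(.487,-.324,.124)"
```

```text
pos [ 0.4879 -0.3247  0.1265] yaw y 70.41 tilt [ 0.0019 -0.0006] q [ 0.01  0.49  0.6   1.95 -0.38  0.81  2.05] F [-0.8 -0.   8.8] T [0.17 0.07 0.03] grip 25.0 0.0393 t 4.675
delta units [0.027 0.008 0.062]
```

Emit:
{"method": "move_arm", "body": {"moves": "0 0 0 0 0 0 0.65;0 0 0 0 0 0 0.65;0 0 0 0 0 1 0.65;0 0 0 0 0 1 0.65;0 0 0 0 0 1 0.65;0 0 0 0 0 1 0.65;0 0 0 0 0 1 0.65;0 0 0 0 0 1 0.65"}}

```text
clock: 5.68
position: [0.4873, -0.3242, 0.1254]
ee_rot: [2.017, 2.408, 0.0]
contact_force: [0.2, 0.9, -0.2]
opening: 0.0555
grip_force: 0.0
```

Emit:
{"method": "move_arm", "body": {"moves": "0 0 0 0 0 1 0.65;0 0 0 0 0 1 0.65;0 0 0 0 0 1 0.65;0 0 0 0 0 0 0;0 0 0 0 0 0 0;0 0 0 0 0 0 0;0 0 0 0 0 0 0"}}

```text
clock: 6.55
position: [0.4871, -0.3243, 0.1253]
ee_rot: [-2.566, -1.812, -0.0]
contact_force: [1.5, 0.5, -2.8]
opening: 0.0395
grip_force: 25.5
```

```bash
python3 -c "
from h import *
to(.487,-.324,.124)"
```

```text
pos [ 0.4871 -0.3243  0.1253] yaw y -19.53 tilt [0.0001 0.0003] q [-0.24  0.66  1.    1.96 -0.7   0.92  0.78] F [ 1.5  0.5 -2.8] T [-0.02 -0.13  0.01] grip 25.5 0.0395 t 6.55
delta units [ 0.006 -0.006  0.033]
```

Emit:
{"method": "move_arm", "body": {"moves": "0 0 0 0 0 0 0.65;0 0 0 0 0 0 0.65;0 0 0 0 0 -1 0.65;0 0 0 0 0 -1 0.65;0 0 0 0 0 -1 0.65;0 0 0 0 0 -1 0.65;0 0 0 0 0 -1 0.65;0 0 0 0 0 -1 0.65"}}

```text
clock: 7.55
position: [0.4872, -0.3244, 0.1254]
ee_rot: [1.309, 2.856, -0.0]
contact_force: [0.3, 0.2, 0.4]
opening: 0.0556
grip_force: 0.0
```

Emit:
{"method": "move_arm", "body": {"force": 60, "moves": "0 0 0 0 0 -1 0.65;0 0 0 0 0 -1 0.65;0 0 0 0 0 -1 0.65;0 0 0 0 0 0 0;0 0 0 0 0 0 0;0 0 0 0 0 0 0;0 0 0 0 0 0 0"}}

```text
clock: 8.43
position: [0.4873, -0.3248, 0.1257]
ee_rot: [0.542, 3.094, -0.001]
contact_force: [-2.5, -0.8, 7.2]
opening: 0.0385
grip_force: 59.4
```

```bash
python3 -c "
from h import *
to(.487,-.324,.124)"
```

```text
pos [ 0.4873 -0.3248  0.1257] yaw y 70.11 tilt [ 0.0003 -0.0006] q [ 0.02  0.49  0.6   1.95 -0.38  0.81  2.05] F [-2.5 -0.8  7.2] T [-0.04  0.39  0.05] grip 59.4 0.0385 t 8.425
delta units [0.014 0.017 0.043]
```

Emit:
{"method": "move_arm", "body": {"moves": "0 0 -0.5 0 0 0 0;0 0 -0.9 0 0 0 0;0 0 -0.9 0 0 0 0;0 0 -0.8 0 0 0 0;0 0 0 0 0 0 0"}}

```text
clock: 9.05
position: [0.488, -0.325, 0.2524]
ee_rot: [0.538, 3.091, -0.001]
contact_force: [-0.7, 0.1, -2.8]
opening: 0.0389
grip_force: 60.6
```

Emit:
{"method": "move_arm", "body": {"moves": "0.4 0.87 0 0 0 0 0;0.4 0.87 0 0 0 0 0;0.4 0.87 0 0 0 0 0;0.4 0.87 0 0 0 0 0;0.4 0.87 0 0 0 0 0;0.4 0.87 0 0 0 0 0;0.4 0.87 0 0 0 0 0;0.4 0.87 0 0 0 0 0"}}

```text
clock: 10.05
position: [0.4592, -0.0179, 0.2491]
ee_rot: [-0.537, -3.094, 0.0]
contact_force: [1.7, 0.1, -1.9]
opening: 0.0387
grip_force: 60.9
```

Emit:
{"method": "move_arm", "body": {"moves": "0 0 0 0 0 -1 0;0 0 0 0 0 -1 0;0 0 0 0 0 -1 0;0 0 0 0 0 -1 0;0 0 0 0 0 -1 0;0 0 0 0 0 -1 0;0 0 0 0 0 0 0"}}

```text
clock: 10.92
position: [0.4595, -0.0192, 0.249]
ee_rot: [1.081, -2.949, -0.0]
contact_force: [0.5, 0.7, -2.7]
opening: 0.0391
grip_force: 60.9
```

```bash
python3 - <<'E'
from h import *
to(.461,-.019,.17)
c=cams.capture("top");s=cams.capture("side")
p=proj(s,[.461,-.019,.054]).astype(int);q=proj(c,[.461,-.019,.054]).astype(int);print(p,q)
cv2.imwrite("pics/t3.png",np.hstack([cv2.resize(c["color"][q[1]-40:q[1]+40,q[0]-40:q[0]+40],(400,400),interpolation=2),cv2.resize(s["color"][p[1]-60:p[1]+20,p[0]-40:p[0]+40],(400,400),interpolation=2)]))
E
```

```text
pos [ 0.4595 -0.0192  0.249 ] yaw y 130.28 tilt [-0.001  -0.0001] q [-0.56  0.07  0.49  2.1  -0.04  0.99  2.22] F [ 0.5  0.7 -2.7] T [0.01 0.   0.02] grip 60.9 0.0391 t 10.925
delta units [-0.034 -0.02   1.975]
[253 215] [282 203]
```

View pics/t3.png

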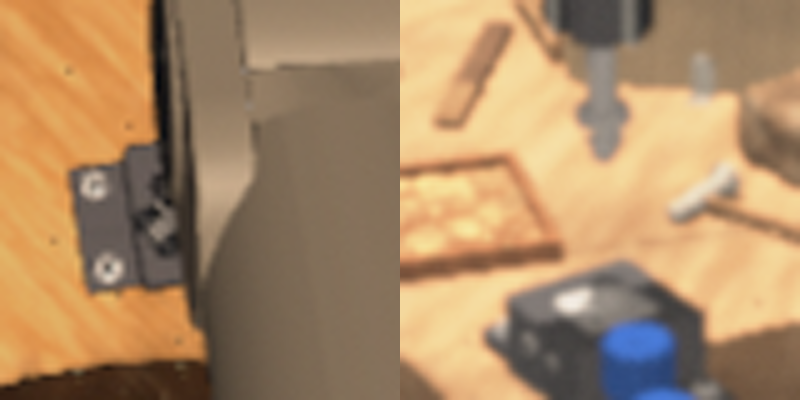

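The side crop shows the puller held upright, nose at (603,155), directly above the die at about (605,303). In the top view the arm covers the die. I'm lowering by feel.

Emit:
{"method": "move_arm", "body": {"moves": "-0.034 -0.02 0.7 0 0 0 0;0 0 0.7 0 0 0 0;0 0 0.7 0 0 0 0;0 0 0.2 0 0 0 0;0 0 0 0 0 0 0"}}

```text
clock: 11.65
position: [0.4615, -0.019, 0.1574]
ee_rot: [1.082, -2.949, 0.0]
contact_force: [0.3, 0.2, -3.1]
opening: 0.039
grip_force: 61.0
```

Emit:
{"method": "move_arm", "body": {"moves": "0 0 0.08 0 0 0 0;0 0 0.08 0 0 0 0;0 0 0 0 0 0 0"}}

```text
clock: 12.02
position: [0.4615, -0.0188, 0.151]
ee_rot: [-1.085, 2.948, 0.0]
contact_force: [-0.1, -0.2, -2.4]
opening: 0.0385
grip_force: 61.0
```

```bash
python3 -c "
from h import *
to(.461,-.019,.1537)"
```

```text
pos [ 0.4615 -0.0188  0.151 ] yaw y 130.4 tilt [0.0001 0.0001] q [-0.51  0.23  0.47  2.19 -0.15  0.75  2.33] F [-0.1 -0.2 -2.4] T [-0.03 -0.    0.05] grip 61.0 0.0385 t 12.025
delta units [ 0.013  0.005 -0.067]
```

Emit:
{"method": "move_arm", "body": {"moves": "0 0 0.06 0 0 0 0;0 0 0.06 0 0 0 0;0 0 0 0 0 0 0"}}

```text
clock: 12.4
position: [0.4608, -0.019, 0.1457]
ee_rot: [1.084, -2.947, -0.0]
contact_force: [-3.0, -0.3, -3.9]
opening: 0.0389
grip_force: 61.0
```

```bash
python3 -c "
from h import *
to(.461,-.019,.14)"
```

```text
pos [ 0.4608 -0.019   0.1457] yaw y 130.41 tilt [-0.0015 -0.0002] q [-0.51  0.24  0.47  2.19 -0.16  0.74  2.34] F [-3.  -0.3 -3.9] T [ 0.06  0.89 -0.02] grip 61.0 0.0389 t 12.4
delta units [-0.003 -0.003  0.142]
```

Emit:
{"method": "move_arm", "body": {"moves": "0.025 0.02 0 0 0 0 0;0 0 0.05 0 0 0 0;0 0 0.05 0 0 0 0;0 0 0 0 0 0 0"}}

```text
clock: 12.9
position: [0.4602, -0.0189, 0.1419]
ee_rot: [1.085, -2.948, -0.0]
contact_force: [-1.1, 0.4, -3.3]
opening: 0.0386
grip_force: 61.0
```

```bash
python3 -c "
from h import *
to(.461,-.019,.14)"
```

```text
pos [ 0.4602 -0.0189  0.1419] yaw y 130.42 tilt [-0.0003 -0.0001] q [-0.51  0.24  0.47  2.2  -0.16  0.73  2.35] F [-1.1  0.4 -3.3] T [0.22 0.43 0.  ] grip 61.0 0.0386 t 12.9
delta units [-0.013 -0.016  0.049]
```

Emit:
{"method": "move_arm", "body": {"moves": "0.01 0.008 0.05 0 0 0 0;0 0 0.05 0 0 0 0;0 0 0 0 0 0 0"}}

```text
clock: 13.28
position: [0.46, -0.0189, 0.1382]
ee_rot: [-1.085, 2.948, -0.0]
contact_force: [-0.3, 0.3, 1.0]
opening: 0.0384
grip_force: 61.8
```

```bash
python3 -c "
from h import *
to(.461,-.019,.14)"
```

```text
pos [ 0.46   -0.0189  0.1382] yaw y 130.41 tilt [ 0.0004 -0.    ] q [-0.51  0.25  0.47  2.2  -0.17  0.72  2.35] F [-0.3  0.3  1. ] T [0.1  0.1  0.02] grip 61.8 0.0384 t 13.275
delta units [-0.018 -0.017 -0.045]
```

Emit:
{"method": "move_arm", "body": {"moves": "0 0 0.03 0 0 1 0;0 0 0.014 0 0 1 0;0 0 0.014 0 0 1 0;0 0 0.014 0 0 1 0;0 0 0.014 0 0 1 0;0 0 0.014 0 0 1 0"}}

```text
clock: 14.02
position: [0.461, -0.0176, 0.1349]
ee_rot: [0.541, 3.093, 0.003]
contact_force: [0.9, 9.7, 7.8]
opening: 0.0386
grip_force: 61.9
```

```bash
python3 -c "
from h import *
to(.46,-.019,.14)"
```

```text
pos [ 0.461  -0.0176  0.1349] yaw y 70.14 tilt [0.0023 0.0018] q [-0.69  0.29  0.69  2.21 -0.28  0.72  1.42] F [0.9 9.7 7.8] T [ 2.43 -0.23  0.08] grip 61.9 0.0386 t 14.025
delta units [ 0.012 -0.04  -0.128]
```

Emit:
{"method": "move_arm", "body": {"moves": "0.008 0.023 0 0 0 0 0;0 0 0 0 0 0 0"}}

```text
clock: 14.28
position: [0.4607, -0.0173, 0.1347]
ee_rot: [0.533, 3.094, 0.002]
contact_force: [-0.1, 3.5, 8.6]
opening: 0.0386
grip_force: 62.2
```

```bash
python3 -c "
from h import *
to(.46,-.019,.14)"
```

```text
pos [ 0.4607 -0.0173  0.1347] yaw y 70.44 tilt [0.0016 0.0007] q [-0.69  0.29  0.69  2.21 -0.28  0.72  1.42] F [-0.1  3.5  8.6] T [ 1.01  0.08 -0.09] grip 62.2 0.0386 t 14.275
delta units [ 0.002 -0.045 -0.133]
```

Good. I'll keep screwing, 20 mm per turn.

Emit:
{"method": "move_arm", "body": {"moves": "0.004 0.012 0.014 0 0 1 0;0 0 0.014 0 0 1 0;0 0 0.014 0 0 1 0;0 0 0.014 0 0 1 0;0 0 0.014 0 0 1 0;0 0 0.014 0 0 1 0;0 0 0 0 0 0 0"}}

```text
clock: 15.15
position: [0.4618, -0.017, 0.1315]
ee_rot: [2.012, 2.409, 0.003]
contact_force: [5.3, 2.8, 6.3]
opening: 0.0389
grip_force: 61.6
```

```bash
python3 -c "
from h import *
to(.46,-.019,.128)"
```

```text
pos [ 0.4618 -0.017   0.1315] yaw y 10.29 tilt [ 0.0036 -0.0002] q [-0.89  0.38  0.96  2.22 -0.46  0.75  0.56] F [5.3 2.8 6.3] T [ 0.88 -1.48 -0.05] grip 61.6 0.0389 t 15.15
delta units [-0.042 -0.054  0.088]
```

Emit:
{"method": "move_arm", "body": {"moves": "0.006 0.021 0.014 0 0 1 0;0 0 0.014 0 0 1 0;0 0 0.014 0 0 1 0;0 0 0.014 0 0 1 0;0 0 0.014 0 0 1 0;0 0 0.014 0 0 0.8 0;0 0 0 0 0 0 0"}}

```text
clock: 16.02
position: [0.4626, -0.0176, 0.1282]
ee_rot: [2.927, 1.132, 0.004]
contact_force: [5.2, -1.9, 7.4]
opening: 0.0389
grip_force: 61.9
```

```bash
python3 -c "
from h import *
to(.46,-.019,.128)"
```

```text
pos [ 0.4626 -0.0176  0.1282] yaw y -47.72 tilt [ 0.0037 -0.0019] q [-1.04  0.55  1.21  2.23 -0.71  0.84 -0.19] F [ 5.2 -1.9  7.4] T [-0.37 -1.58 -0.03] grip 61.9 0.0389 t 16.025
delta units [-0.072 -0.018  0.004]
```

Emit:
{"method": "move_arm", "body": {"moves": "0.008 0.021 0.014 0 0 0.7 0;0 0 0.01 0 0 0.7 0;0 0 0 0 0 0 0"}}

```text
clock: 16.4
position: [0.4634, -0.0181, 0.1276]
ee_rot: [3.044, 0.767, 0.005]
contact_force: [0.6, -0.9, 21.5]
opening: 0.0386
grip_force: 63.5
```

```bash
python3 -c "
from h import *
to(.46,-.019,.128)"
```

```text
pos [ 0.4634 -0.0181  0.1276] yaw y -61.71 tilt [ 0.0036 -0.0013] q [-1.06  0.6   1.26  2.23 -0.78  0.87 -0.37] F [ 0.6 -0.9 21.5] T [-0.33 -0.38 -0.13] grip 63.5 0.0386 t 16.4
delta units [-0.086 -0.02  -0.011]
```

Emit:
{"method": "move_arm", "body": {"moves": "0 0 0 0 0 0.6 0;0 0 0 0 0 0 0;0 0 0 0 0 0 0"}}

```text
clock: 16.77
position: [0.4633, -0.0179, 0.1276]
ee_rot: [3.08, 0.61, 0.005]
contact_force: [1.3, -0.9, 20.2]
opening: 0.0388
grip_force: 63.3
```

```bash
python3 -c "
from h import *
to(.46,-.019,.128)"
```

```text
pos [ 0.4633 -0.0179  0.1276] yaw y -67.59 tilt [ 0.0036 -0.0008] q [-1.06  0.62  1.28  2.23 -0.8   0.89 -0.45] F [ 1.3 -0.9 20.2] T [-0.43 -0.41 -0.14] grip 63.3 0.0388 t 16.775
delta units [-0.087 -0.007 -0.011]
```

Emit:
{"method": "move_arm", "body": {"force": 100, "moves": "0 0 -0.04 0 0 0 0;0 0 -0.05 0 0 0 0;0 0 -0.05 0 0 0 0;0 0 -0.05 0 0 0 0;0 0 -0.05 0 0 0 0;0 0 0 0 0 0 0"}}

```text
clock: 17.52
position: [0.4623, -0.0172, 0.1363]
ee_rot: [3.081, 0.611, 0.003]
contact_force: [5.6, -0.8, -4.0]
opening: 0.0382
grip_force: 101.8
```

```bash
python3 -c "
from h import *
to(.46,-.019,.2)"
```

```text
pos [ 0.4623 -0.0172  0.1363] yaw y -67.56 tilt [ 0.0018 -0.0003] q [-1.08  0.6   1.3   2.22 -0.77  0.9  -0.47] F [ 5.6 -0.8 -4. ] T [ 0.04 -1.7  -0.02] grip 101.8 0.0382 t 17.525
delta units [-0.068  0.02  -1.594]
```

```bash
python3 - <<'E'
from h import *
s=cams.capture("side")
p=proj(s,[.461,-.019,.054]).astype(int)
cv2.imwrite("pics/t4.png",cv2.resize(s["color"][p[1]-45:p[1]+25,p[0]-35:p[0]+35],(600,600),interpolation=2))
for z in(.054,.062,.0803,.1363):print(z,(proj(s,[.4623,-.0172,z])-p+[35,45])*600/70)
E
```

```text
0.054 [302.33835152 383.14107121]
0.062 [301.98978623 363.19655299]
0.0803 [301.18624851 317.21901788]
0.1363 [298.67245822 173.38273255]
```

View pics/t4.png

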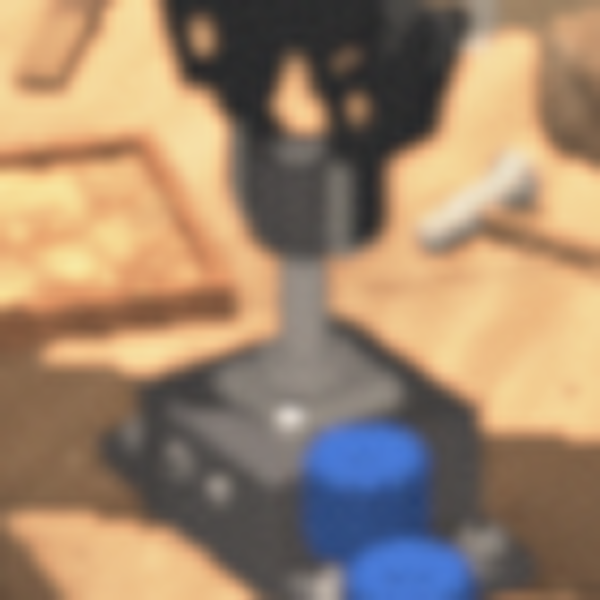

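The crop shows the knob seated correctly in the fingers and the collar blending into the die top near (310,385). I can't tell from it whether the die has risen, so I'll check that with numbers.

```bash
python3 - <<'E'
from h import *
s=cams.capture("side");p=proj(s,[.461,-.019,.054]).astype(int)
f=lambda X:((proj(s,X)-p+[35,45])*600/70).round(0).astype(int).tolist()
for z in(.054,.0627):
    print("die",z,[f([.4605+.024*1.414*np.cos(a),-.0183+.024*1.414*np.sin(a),z]) for a in np.radians([8+45,8+135,8+225,8+315])])
print("bolster",[f([.4605+.046*1.414*np.cos(a),-.0183+.046*1.414*np.sin(a),.054]) for a in np.radians([8+45,8+135,8+225,8+315])])
for z in (.054,.062,.0626,.0706):
  P=np.array([f([.461+.017*np.cos(a),-.0178+.017*np.sin(a),z]) for a in np.linspace(0,6.28,60)]);print("collar",z,P.min(0),P.max(0))
E
```

```text
die 0.054 [[319, 341], [205, 377], [279, 432], [393, 394]]
die 0.0627 [[318, 320], [205, 356], [278, 410], [393, 372]]
bolster [[336, 302], [120, 370], [259, 476], [481, 402]]
collar 0.054 [252 362] [348 408]
collar 0.062 [251 342] [348 388]
collar 0.0626 [251 341] [348 386]
collar 0.0706 [251 321] [347 366]
```

Emit:
{"method": "move_arm", "body": {"moves": "0 0 -0.05 0 0 0 0;0 0 -0.05 0 0 0 0;0 0 -0.05 0 0 0 0"}}

```text
clock: 18.0
position: [0.4618, -0.0173, 0.1419]
ee_rot: [3.081, 0.611, 0.001]
contact_force: [5.8, -1.6, -13.5]
opening: 0.0378
grip_force: 101.7
```

```bash
python3 -c "
from h import *
to(.46,-.019,.2)
s=cams.capture('side');p=proj(s,[.461,-.019,.054]).astype(int)
cv2.imwrite('pics/t5.png',cv2.resize(s['color'][p[1]-45:p[1]+25,p[0]-35:p[0]+35],(600,600),interpolation=2))"
```

```text
pos [ 0.4618 -0.0173  0.1419] yaw y -67.56 tilt [ 0.0008 -0.0005] q [-1.09  0.59  1.31  2.22 -0.75  0.91 -0.49] F [  5.8  -1.6 -13.5] T [-0.15 -1.76  0.04] grip 101.7 0.0378 t 18.0
delta units [-0.056  0.024 -1.452]
```

View pics/t5.png

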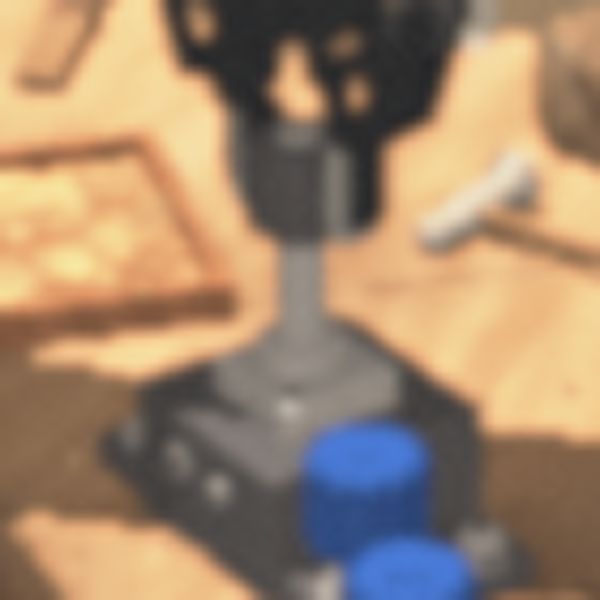

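The die's side is now showing above the bolster, and the draw force is 13 N, so the die is coming with the puller. I'll keep drawing.

Emit:
{"method": "move_arm", "body": {"moves": "0.012 0.005 -0.08 0 0 0 0;0 0 -0.08 0 0 0 0;0 0 -0.08 0 0 0 0;0 0 -0.08 0 0 0 0"}}

```text
clock: 18.55
position: [0.4616, -0.0174, 0.155]
ee_rot: [-3.082, -0.611, 0.001]
contact_force: [1.9, -0.2, -8.9]
opening: 0.0379
grip_force: 101.8
```

```bash
python3 -c "
from h import *
to(.46,-.019,.2)"
```

```text
pos [ 0.4616 -0.0174  0.155 ] yaw y -67.59 tilt [-0.0005  0.0001] q [-1.11  0.56  1.33  2.21 -0.71  0.92 -0.53] F [ 1.9 -0.2 -8.9] T [-0.07 -0.73 -0.05] grip 101.8 0.0379 t 18.55
delta units [-0.053  0.02  -1.126]
```

Emit:
{"method": "move_arm", "body": {"moves": "0 0 -0.08 0 0 0 0;0 0 -0.08 0 0 0 0;0 0 -0.08 0 0 0 0;0 0 -0.08 0 0 0 0"}}

```text
clock: 19.05
position: [0.4618, -0.0175, 0.1678]
ee_rot: [-3.082, -0.611, 0.0]
contact_force: [1.3, 0.5, -8.7]
opening: 0.0381
grip_force: 101.9
```

```bash
python3 -c "
from h import *
to(.46,-.019,.2)"
```

```text
pos [ 0.4618 -0.0175  0.1678] yaw y -67.59 tilt [-0.0002  0.    ] q [-1.13  0.52  1.34  2.2  -0.65  0.93 -0.57] F [ 1.3  0.5 -8.7] T [ 0.01 -0.42 -0.02] grip 101.9 0.0381 t 19.05
delta units [-0.056  0.019 -0.804]
```

Emit:
{"method": "move_arm", "body": {"moves": "0 0 -0.1 0 0 0 0;0 0 -0.1 0 0 0 0;0 0 -0.1 0 0 0 0;0 0 -0.1 0 0 0 0;0 0 -0.1 0 0 0 0;0 0 -0.1 0 0 0 0;0 0 0 0 0 0 0"}}

```text
clock: 19.92
position: [0.462, -0.0174, 0.1919]
ee_rot: [-3.081, -0.611, -0.001]
contact_force: [-0.2, -0.6, -8.3]
opening: 0.0382
grip_force: 102.1
```

```bash
python3 -c "
from h import *
to(.442,.2225,.192)
s=cams.capture('side');p=proj(s,[.461,-.019,.07]).astype(int)
cv2.imwrite('pics/t6.png',cv2.resize(s['color'][p[1]-45:p[1]+25,p[0]-35:p[0]+35],(600,600),interpolation=2))"
```

```text
pos [ 0.462  -0.0174  0.1919] yaw y -67.58 tilt [0.0005 0.0006] q [-1.17  0.44  1.35  2.18 -0.54  0.94 -0.68] F [-0.2 -0.6 -8.3] T [-0.02 -0.1   0.  ] grip 102.1 0.0382 t 19.925
delta units [ 1.825e+00 -5.735e+00  1.000e-03]
```

View pics/t6.png

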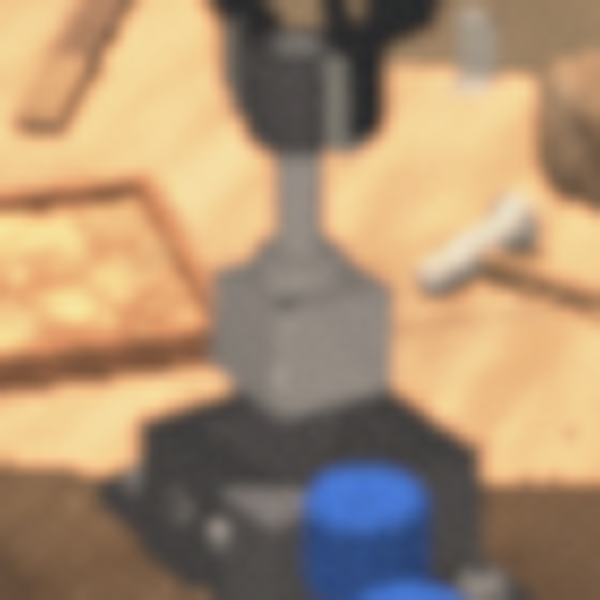

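The crop shows the die clear of the bolster and hanging upright on the puller. Next I take it to the tray.

Emit:
{"method": "move_arm", "body": {"moves": "0.1 -0.3 0 0 0 0 0;0.24 -0.76 0 0 0 0 0;0.24 -0.76 0 0 0 0 0;0.25 -0.78 0 0 0 0 0;0.25 -0.78 0 0 0 0 0;0.25 -0.78 0 0 0 0 0;0.25 -0.78 0 0 0 0 0;0.245 -0.79 0 0 0 0 0"}}

```text
clock: 20.98
position: [0.4413, 0.224, 0.1914]
ee_rot: [3.081, 0.611, -0.001]
contact_force: [0.5, 0.9, -7.5]
opening: 0.0382
grip_force: 102.0
```

Emit:
{"method": "move_arm", "body": {"moves": "0 0 0.2 0 0 0 0;0 0 0.4 0 0 0 0;0 0 0.4 0 0 0 0;0 0 0.3 0 0 0 0;0 0 0.2 0 0 0 0;0 0 0 0 0 0 0"}}

```text
clock: 21.72
position: [0.4418, 0.222, 0.1313]
ee_rot: [3.081, 0.61, -0.001]
contact_force: [0.0, -1.1, -8.1]
opening: 0.0377
grip_force: 102.3
```

```bash
python3 -c "
from h import *
to(.442,.2225,.1217)"
```

```text
pos [0.4418 0.222  0.1313] yaw y -67.6 tilt [-0.0005 -0.0005] q [-1.48  0.59  1.17  2.16 -0.72  0.88 -1.04] F [ 0.  -1.1 -8.1] T [-0.    0.01 -0.04] grip 102.3 0.0377 t 21.725
delta units [ 0.008 -0.009  0.241]
```

Emit:
{"method": "move_arm", "body": {"moves": "0 0 0.1 0 0 0 0;0 0 0.1 0 0 0 0;0 0 0 0 0 0 0"}}

```text
clock: 22.1
position: [0.4421, 0.2223, 0.1237]
ee_rot: [-3.082, -0.61, -0.0]
contact_force: [0.0, 0.4, -2.0]
opening: 0.0379
grip_force: 102.7
```

Emit:
{"method": "move_arm", "body": {"moves": "0 0 0.025 0 0 0 0;0 0 0.025 0 0 0 0;0 0 0 0 0 0 0"}}

```text
clock: 22.48
position: [0.4423, 0.2224, 0.122]
ee_rot: [-3.081, -0.61, -0.001]
contact_force: [-0.4, 0.0, 6.3]
opening: 0.0382
grip_force: 104.7
```

```bash
python3 -c "
from h import *
to(.442,.2225,.1217)"
```

```text
pos [0.4423 0.2224 0.122 ] yaw y -67.59 tilt [0.0004 0.0006] q [-1.47  0.6   1.15  2.16 -0.74  0.86 -1.03] F [-0.4  0.   6.3] T [-0.02  0.37  0.03] grip 104.7 0.0382 t 22.475
delta units [-0.007 -0.005  0.008]
```

The die is on the floor, with 6 N pressing up. I'm releasing and retreating.

Emit:
{"method": "move_arm", "body": {"force": 20, "moves": "0 0 0 0 0 0 0;0 0 0 0 0 0 0.6;0 0 0 0 0 0 0.75;0 0 0 0 0 0 0.75;0 0 0 0 0 0 0.75"}}

```text
clock: 23.1
position: [0.442, 0.2222, 0.1216]
ee_rot: [3.082, 0.611, -0.0]
contact_force: [0.4, 0.2, -0.1]
opening: 0.0641
grip_force: 0.0
```

Emit:
{"method": "move_arm", "body": {"moves": "0 0 -0.3 0 0 0 0.75;0 0 -0.6 0 0 0 0.75;0 0 -0.8 0 0 0 0.75;0 0 -0.8 0 0 0 0.75;0 0 -0.8 0 0 0 0.75;0 0 0 0 0 0 0.75;0 0 0 0 0 0 0.75"}}

```text
clock: 23.98
position: [0.4416, 0.2224, 0.2535]
ee_rot: [-3.081, -0.611, 0.001]
contact_force: [0.0, -0.1, -0.7]
opening: 0.0643
grip_force: 0.0
```

```bash
python3 -c "
from h import *
to(.442,.2225,.1217)
s=cams.capture('side');p=proj(s,[.442,.2225,.05]).astype(int)
cv2.imwrite('pics/t7.png',cv2.resize(s['color'][p[1]-50:p[1]+35,p[0]-40:p[0]+45],(600,600),interpolation=2))"
```

```text
pos [0.4416 0.2224 0.2535] yaw y -67.57 tilt [-0.0006  0.0007] q [-1.69  0.36  1.36  2.05 -0.41  1.05 -1.31] F [ 0.  -0.1 -0.7] T [-0.02  0.01 -0.04] grip 0.0 0.0643 t 23.975
delta units [1.100e-02 3.000e-03 3.296e+00]
```

View pics/t7.png

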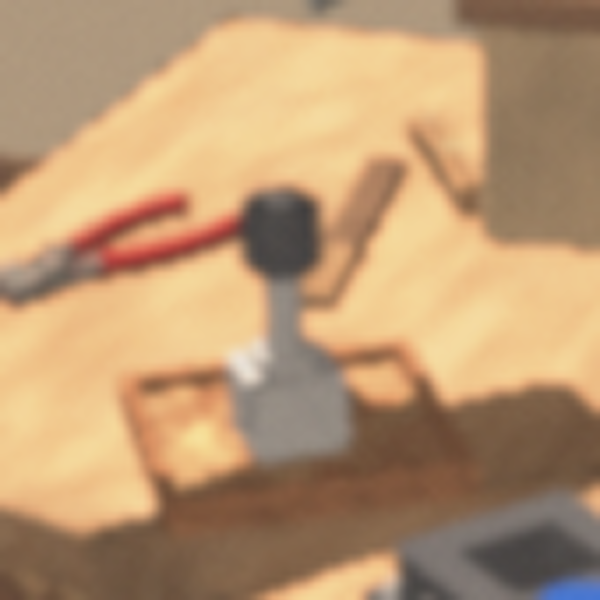

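The crop shows the die standing upright in the tray at (295,415), with the puller screwed in and released (knob at (282,230)). The bolster pocket is empty.

```bash
python3 -c "
from h import *
print(arm.job_done())"
```

```text
the job is handed in; nothing more can be done
None
```

The die is out of the bolster and standing upright in the tray with the puller still screwed in and released; I handed the job in at about 24 s, but the hand-in returned no verdict.

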